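Return the spice tin and bring it to the front of the carousel

ROBOT

A 7-joint arm with a two-finger parallel gripper is mounted at the origin on the work surface. World frame = base frame: x ahead of the robot, y to its left, z up, the work surface at z = 0. Lengths are in m, angles in rad, forces in N, time in s.
With the tool pointing down it reaches from about 0.4 to 0.9 m from the base axis. Payload 5.5 kg.
Tool frame: the origin (TCP) lies at the centre of the arm's flange, where the gripper is bolted on; the fingertips stand 178 mm ahead of it and the grasp point (between the pads) lies 159 mm ahead of it; z points along the fingers, y is the direction in which the jaws open and shut (so a half turn about z gives the same grasp; the last joint's range is limited). The gripper opens to 92 mm and grips with 3 to 60 N. Pads are 19 mm wide; open, the fingers measure 130 mm over their backs; the gripper's body (75 mm by 190 mm) begins 47 mm behind the grasp point.
Start: joints at [-1.086, 0.501, -0.427, 1.55, 0.221, 1.138, -0.21], TCP at [0.143, 0.634, 0.405] pointing down, gripper open.
Joint ranges: [-2.88, 2.88], [-0.31, 2.03], [-1.54, 1.56], [0.2, 2.42], [-1.41, 4.55], [0.19, 2.02], [-2.57, 2.57]. Speed limits (rad/s): [2.57, 2.57, 3.14, 3.14, 3.14, 3.14, 3.14].

INTERFACE

Orientations are given as a unit quaternion [x, y, z, w].
In Python, from station import bot gives the robot as it stands. The module is installed in compiled form; this text tells all that it offers.
- The arm moves only by the tool send_rows, never from a script. Its argument "deltas" is a list of rows, each an object of numbers: "x", "y", "z": the shift along the world's x, y, z in cm; "ax", "ay", "az": the turn, a rotation vector about the world's x, y, z in degrees. In form: [{"x": .., "y": .., "z": .., "ax": .., "ay": .., "az": ..}, ...]. A call has 1 to 8 rows; each row is the pose to reach, as a shift and turn from the pose commanded when the call began; what a row does not reach only later rows make up. A row lasts 1/10 s, in which the tool goes at most 50 mm and 8.59 degrees, less where a joint would pass 70% of its speed; a pose out of reach is approached as far as the arm can. A call with a gripper value outside its range is refused whole. "gripper" is the opening in per cent of the stroke, from 0 (shut) to 100 (fully open), set as the call begins (left out, the last holds). The fingers move at their own pace and stop on an object; the grip force is fixed at half the most. Time passes only in rows, so rows that repeat a pose let the fingers close. It gives the time, the measured TCP pose, the force and the opening at its end, in the units of the state.
- bot.get_state(): the state, without advancing time (a new reading comes with each control period).
- bot.capture(name): name is "side" or "top" or "wrist"; returns the picture (400x640x3 uint8, red, green, blue); there is no depth.
- bot.camera_params(name): a dict with "vertical_fov" (degrees; the focal length in pixels is half the picture's height over the tangent of half this angle, whatever the lens; pixels are square), "cx", "cy" (the principal point, pixels), "R" (3x3) and "t" (3): a world point X has camera coordinates R X + t; the wrist camera has in their place "hand_eye" (4x4, takes a point from camera to tool coordinates, whose origin is the TCP and whose axes are the flange's). Camera axes: x right, y down, z forward; pixel columns grow to the right and rows downward; lengths in m; the calibration is good to about 2 mm. A picture is of the moment at which its call begins: read the wrist's pose just before it. camera_params takes no time and is no camera call.
- bot.job_done(): hands the job in, once; it reports no verdict.
The state is a dict: "t": time; "qpos": joint angles; "joint_vel": joint speeds; "joint_torque": joint torques, N m; "position": TCP position; "eef_rot": TCP orientation; "wrist_force": force on the tool from outside, world axes, zero at the start; "moment": the same for the moment, N m; "opening": opening from 0.0 (shut) to 1.0 (fully open).
Only numpy, scipy, OpenCV 4.12 (cv2) and the standard library are available. Lean on these libraries where they do the work, as an engineer would, in place of code of your own. Each camera call takes 0.05 s, during which the arm holds its last target. There are 200 camera calls.

TASK

Put the red spice tin back into the empty pocket of the spice carousel, lowered in (not dropped) until it stands flat on the pocket's floor, and turn the carousel so that the red tin is straight at the front, facing the middle of the spoon ledge. Finish while still gripping the carousel's black handle from both sides and holding it still there, without letting go, so that I can take the tin with no wobble. Keep the other tins in their pockets and do not disturb the sauce bottle, the cup or the measuring spoon.

Things in the scene. Friction and masses are not known exactly. Their poses are not given: they have to be found in the camera images.
- tin_red: The tin to return: aluminium, square, red band on all four sides (all alike: any square way round fits), red round cap; upright on the counter. Body 46 x 46 mm, 72 mm high, its lowest 6 mm tapered to 39 x 39 mm; cap 40 mm across, 76 to 95 mm up. 0.09 to 0.20 kg, rigid. Origin at the centre of its underside, z up, x and y square to its sides.
- rack_base: Fixed board under the carousel, 335 x 270 mm, 14 mm high. Origin on the carousel's axis at counter height; its -x axis points to the FRONT (towards the robot, up to 0.3 rad aside), where the spoon ledge lies, 137 to 200 mm from the axis, with a 6 mm rim. The red tin is at the front when its centre is on this -x axis, 90 mm from the origin.
- carousel: Turning tray, 260 mm across, six square pockets 60 degrees apart, centres 90 mm from its vertical axis, five with tins; the empty one on its -x axis. Origin on the axis at counter height. Turns endlessly both ways, stays where left (friction 0.05 N m; a side push on a pocket may turn it). Post 18 mm thick up to the handle. Tops of seated tins 121 mm above the counter.
- pocket (a point): Centre of the empty pocket's floor, 26 mm above the counter; seated, the tin's origin is here. Pocket 51 x 51 mm inside, 22 mm deep (rim 48 mm above the counter), walls 6 mm. Turns with the carousel and has its axes, which are square to the pocket's sides (x along the radius).
- handle: Black upright bar handle on the carousel's axis, fixed to it: 48 mm long (its x axis), 16 mm thick (its y axis), 40 mm high, its top 172 mm above the counter. Origin at its centre, 152 mm above the counter. Grip it across its 16 mm thickness from above; the inner sides of seated tins are 67 mm from the axis.
- tin_green: Tin with a green cap and band, same make and size as the red tin, standing in its own pocket of the carousel; origin at the centre of its underside; leave it in its pocket
- tin_blue: Tin with a blue cap and band, same make and size as the red tin, standing in its own pocket of the carousel; origin at the centre of its underside; leave it in its pocket
- tin_yellow: Tin with a yellow cap and band, same make and size as the red tin, standing in its own pocket of the carousel; origin at the centre of its underside; leave it in its pocket
- tin_white: Tin with a white cap and band, same make and size as the red tin, standing in its own pocket of the carousel; origin at the centre of its underside; leave it in its pocket
- tin_black: Tin with a black cap and band, same make and size as the red tin, standing in its own pocket of the carousel; origin at the centre of its underside; leave it in its pocket
- sauce: Bystander: dark brown sauce bottle with a green cap, 56 mm across, 165 mm high, upright on the counter; origin at the centre of its underside.
- cup: Bystander: white ceramic cup without handle, 76 mm across at the rim, 85 mm high, upright on the counter; origin at the centre of its underside.
- spoon: Bystander: steel measuring spoon, 131 mm long, 13 mm high, lying along the spoon ledge; origin near its middle, on its underside.
Things that resemble listed ones, but are neither listed nor needed, are in the scene too. What is shaped like the tin_white but orange is not meant.

How it is judged:
On the way, in this order (a step that is already met when the one before it is completed fails the run):
1. the red tin stands flat in the empty pocket and has been let go (z of tin_red in the frame of carousel between 0.023 and 0.029 m and horizontal distance between tin_red and pocket below 0.006 m and angle between tin_red's own z axis and vertical below 0.06 rad and contact force between the fingers and tin_red below 0.1 N), for 0.3 s.
2. the red tin is at the front, with the handle gripped (z of tin_red in the frame of carousel between 0.023 and 0.029 m and horizontal distance between tin_red and pocket below 0.006 m and angle between tin_red's own z axis and vertical below 0.06 rad and x of tin_red in the frame of rack_base below -0.06 m and y of tin_red in the frame of rack_base between -0.016 and 0.016 m and contact force between the fingers and handle above 2 N and distance between the grasp point and handle below 0.032 m), for 0.2 s.
At the end, for the whole second after the job is handed in: Red tin flat in its pocket (3 mm in height, 6 mm off centre, 0.06 rad), not touched, and at most 16 mm (10 degrees) aside of straight front; handle between the fingers (32 mm), gripped over 2 N; still (0.05 rad/s); other tins seated to 6 mm; bottle, cup, spoon within 40 mm (all of step 2 and angular speed of carousel below 0.05 rad/s and contact force between the fingers and tin_red below 0.5 N and linear speed of tin_red below 0.02 m/s and z of each of tin_green, tin_blue, tin_yellow, tin_white, tin_black in the frame of carousel below 0.032 m and distance of each of sauce, cup, spoon from where it was at the start of the episode below 0.04 m); the arm keeps its last pose, push and grip.
It fails at once if the red tin is dropped or flung: it goes faster than 0.5 m/s with no finger on it (linear speed of tin_red above 0.5 m/s and contact force between the fingers and tin_red below 0.05 N).
It fails at once if another tin comes 15 mm out of its pocket or is tipped (z of any of tin_green, tin_blue, tin_yellow, tin_white, tin_black in the frame of carousel above 0.041 m or angle between any of tin_green, tin_blue, tin_yellow, tin_white, tin_black's own z axis and vertical above 0.35 rad).
It fails at once if the bottle, cup or spoon is shifted by over 40 mm, or the bottle or cup tipped (distance of any of sauce, cup, spoon from where it was at the start of the episode above 0.04 m or angle between any of sauce, cup's own z axis and vertical above 0.35 rad).
It also fails if it takes over 64 s, if anything falls off the work surface, if the arm or the gripper's body presses on something with over 40 N, if the wrist force passes 120 N, or if a joint passes its speed limit or range.

## Working session

There is one attempt and no reset: what is moved stays moved. The work goes in short steps, Python scripts to look and compute and a tool call to move; the robot and the scene stay as the last step left them, time stands still between calls to the robot, and variables do not carry over. Pictures are saved under pics/ and viewed, about 8 in all and at most 12, crops included, and the job is handed in when it is done.

Besides the shell and the picture viewer there is one more tool, called after ">>>" in YAML: its name, and indented under it one key for each argument. send_rows: Moves the arm, as the interface text tells. Its arguments: {"type":"object","properties":{"deltas":{"type":"array","items":{"type":"object","properties":{"x":{"type":"number"},"y":{"type":"number"},"z":{"type":"number"},"ax":{"type":"number"},"ay":{"type":"number"},"az":{"type":"number"}}}},"gripper":{"type":"number"}},"required":["deltas"]}

```bash
mkdir -p pics; cat > h.py <<'E'
import numpy as np,cv2
from station import bot
from scipy.spatial.transform import Rotation as Ro
def cam(n):
    p=bot.camera_params(n); f=200/np.tan(np.radians(p["vertical_fov"])/2)
    if "R" in p: R=np.array(p["R"]);t=np.array(p["t"])
    else:
        s=bot.get_state();T=np.eye(4);T[:3,:3]=Ro.from_quat(s["eef_rot"]).as_matrix();T[:3,3]=s["position"]
        M=np.linalg.inv(T@np.array(p["hand_eye"]));R=M[:3,:3];t=M[:3,3]
    return f,p["cx"],p["cy"],R,t
def ray(c,u,v):
    f,cx,cy,R,t=c; d=R.T@np.array([(u-cx)/f,(v-cy)/f,1]); return -R.T@t,d/np.linalg.norm(d)
def onz(c,u,v,z):
    o,d=ray(c,u,v); return o+d*(z-o[2])/d[2]
def proj(c,X):
    f,cx,cy,R,t=c; q=R@np.array(X)+t; return f*q[0]/q[2]+cx,f*q[1]/q[2]+cy
def shot(n,fn):
    c=cam(n); im=np.array(bot.capture(n)); cv2.imwrite("pics/"+fn+".png",im[:,:,::-1]); return c,im
def state():
    s=bot.get_state(); print({k:np.round(s[k],4).tolist() for k in("t","position","eef_rot","qpos","wrist_force","opening")}); return s
E
python3 - <<'E'
from h import *
state()
for n in("top","side","wrist"):
    c,im=shot(n,n+"0"); print(n,c[0],c[1],c[2],(-c[3].T@c[4]).round(3),c[3].round(3).tolist(),{k for k in bot.camera_params(n)})
E
```

```text
{'t': 0.0, 'position': [0.143, 0.6337, 0.4036], 'eef_rot': [0.1106, 0.9939, -0.001, -0.0001], 'qpos': [-1.0858, 0.5019, -0.4268, 1.5515, 0.2208, 1.1383, -0.2103], 'wrist_force': [0.3524, 0.6403, -0.1784], 'opening': 0.9966}
top 372.03458922078414 319.0215361207336 200.8347355258333 [0.454 0.08  1.054] [[-0.015, -1.0, -0.024], [-0.988, 0.018, -0.152], [0.153, 0.021, -0.988]] {'t', 'R', 'cx', 'cy', 'vertical_fov'}
side 520.3722609254834 324.5606525652874 199.03942280787825 [ 0.56  -1.008  0.714] [[0.999, -0.032, 0.015], [-0.002, -0.466, -0.885], [0.036, 0.884, -0.465]] {'t', 'R', 'cx', 'cy', 'vertical_fov'}
wrist 286.8820026503122 318.72813865696065 200.61211338707685 [0.075 0.648 0.384] [[0.22, 0.975, -0.003], [0.942, -0.212, 0.261], [0.254, -0.061, -0.965]] {'hand_eye', 'cy', 'vertical_fov', 'cx'}
```

View pics/top0.png

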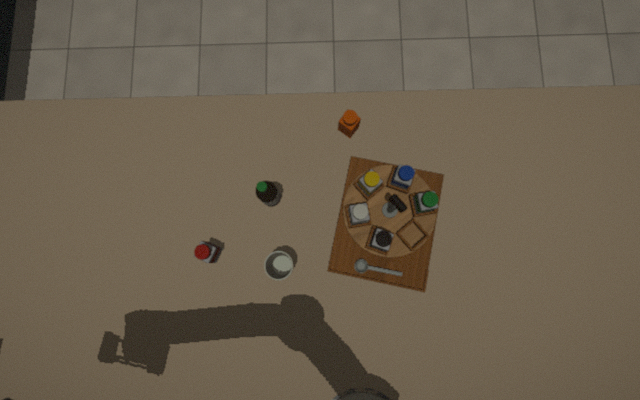

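View pics/side0.png

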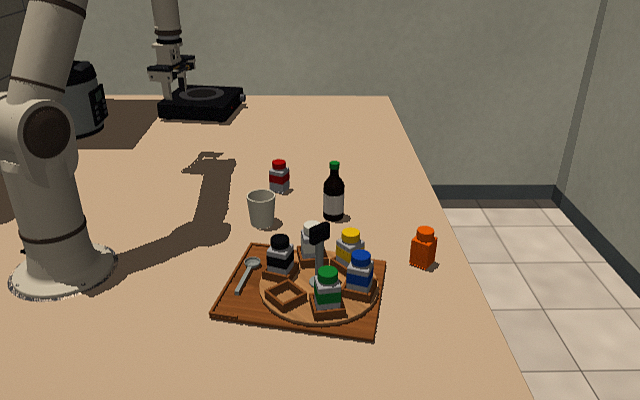

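The top view shows the red tin at (205,252), the orange decoy at (349,120), the empty pocket at (411,235), the spoon at (378,269) and the handle near (398,203). In the side view the red tin is at (279,176) and the orange one at (424,247). The one with the red cap, red band and aluminium body fits the description. I'll measure these now and confirm in a crop.

```bash
python3 - <<'E'
from h import *
c=cam("top");im=cv2.imread("pics/top0.png");hsv=cv2.cvtColor(im,cv2.COLOR_BGR2HSV)
def blob(lo,hi,near,r=14,hsv=hsv):
    m=cv2.inRange(hsv,lo,hi);k=np.zeros_like(m);cv2.circle(k,near,r,255,-1);m&=k
    n,l,s,ce=cv2.connectedComponentsWithStats(m);i=1+np.argmax(s[1:,4]);return ce[i],s[i]
red,s=blob((0,150,60),(5,255,255),(203,251));print("red top",red,s,onz(c,*red,.095))
P={}
for k,lo,hi,n in[("green",(45,120,60),(80,255,255),(430,200)),("blue",(105,150,60),(130,255,255),(406,174)),("yellow",(22,150,90),(35,255,255),(372,179))]:
    b,s=blob(lo,hi,n);P[k]=onz(c,*b,.121)[:2];print(k,b,s[4],P[k])
for k,n in[("white",(360,212)),("black",(383,239))]:
    P[k]=onz(c,*n,.121)[:2];print(k,P[k])
# fit centre/angle; order by image: angle idx
names=["green","blue","yellow","white","black"]
C=np.mean([P["green"],P["white"]],0);
from scipy.optimize import least_squares
def f(x):
    r=[]
    for i,k in enumerate(names): 
        a=x[2]+(i+1)*np.pi/3; r+=list(x[:2]+.09*np.array([np.cos(a),np.sin(a)])-P[k])
    return r
g=least_squares(f,[*C,-2.3]);print("centre",g.x[:2],"pocket ang deg",np.degrees(g.x[2]),"res",np.abs(g.fun).max())
a=g.x[2];print("pocket",g.x[:2]+.09*np.array([np.cos(a),np.sin(a)]), "vis pocket",onz(c,411,235,.048))
B=[onz(c,*p,.014)[:2] for p in[(351,156),(443,175),(425,291),(329,271)]]
print("board",np.round(B,3).tolist(),[np.linalg.norm(B[i]-B[i-1]).round(3) for i in range(4)]);
fr=(B[2]+B[3])/2-(B[0]+B[1])/2;print("front deg",np.degrees(np.arctan2(fr[1],fr[0])))
cs=cam("side");i2=cv2.imread("pics/side0.png");h2=cv2.cvtColor(i2,cv2.COLOR_BGR2HSV)
b,s=blob((0,150,60),(5,255,255),(279,164),10,h2);print("red side",b,onz(cs,*b,.087))
for n,p in(("sauce",(262,187)),("cup",(280,264))):print(n,onz(c,*p,.165 if n=="sauce" else .085))
w=cv2.imread("pics/wrist0.png")
a1=cv2.resize(im[220:290,170:310],None,fx=4,fy=4,interpolation=2);a2=cv2.resize(w,(560,350))
cv2.imwrite("pics/v3.png",np.vstack([a1[:240],a2]))
E
```

```text
red top [201.75147929 251.4556213 ] [195 244  15  15 169] [0.47623232 0.40436667 0.095     ]
green [429.91907514 198.79768786] 173 [ 0.59847816 -0.18018477]
blue [405.76774194 172.71612903] 155 [ 0.66704432 -0.1229618 ]
yellow [371.44262295 178.3715847 ] 183 [ 0.65404993 -0.0350129 ]
white [ 0.56808556 -0.00310903]
black [ 0.49938517 -0.0580847 ]
centre [ 0.58344756 -0.09123236] pocket ang deg -140.86078896191975 res 0.0010987911928627275
pocket [ 0.51364225 -0.14804097] vis pocket [ 0.51239395 -0.14418917  0.048     ]
board [[0.744, 0.008], [0.683, -0.251], [0.362, -0.182], [0.419, 0.078]] [np.float64(0.332), np.float64(0.266), np.float64(0.328), np.float64(0.265)]
front deg 167.83986497913227
red side [278.17592593 163.64814815] [0.47808612 0.40990531 0.087     ]
sauce [0.62846786 0.23763761 0.165     ]
cup [0.44128421 0.20356062 0.085     ]
```

View pics/v3.png

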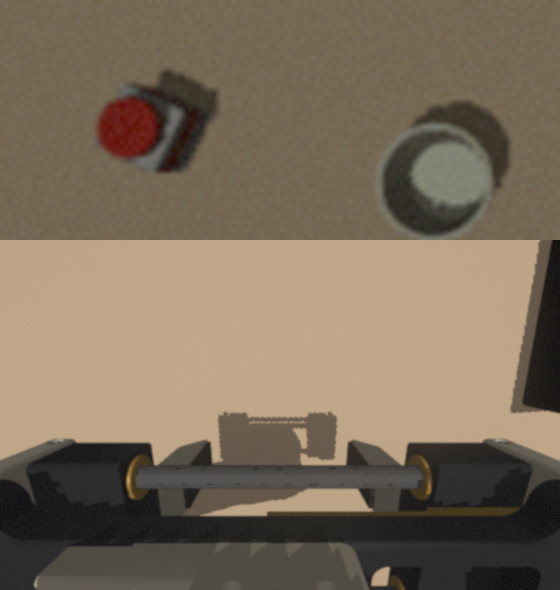

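The enlarged crop confirms the tin with the red cap and aluminium body at about (205,252). The orange one at (349,120) is a decoy. I'll move above the red tin.

>>> send_rows:
  deltas:
    - {"x": 4,"y": -2.8}
    - {"x": 8,"y": -5.6}
    - {"x": 12,"y": -8.4}
    - {"x": 16,"y": -11.2}
    - {"x": 20,"y": -14}
    - {"x": 24,"y": -16.8}
    - {"x": 28,"y": -19.6}
    - {"x": 32,"y": -22}
  gripper: 100

```text
invalid input
```

>>> send_rows:
  deltas:
    - {"x": 1.4,"y": -0.8}
    - {"x": 1.4,"y": -0.8}
    - {"x": 1.4,"y": -0.8}
    - {"x": 1.4,"y": -0.8}

```text
invalid input
```

```bash
python3 - <<'E'
from h import *
state();c,im=shot("wrist","w1")
print(proj(c,[.477,.405,.095]))
E
```

```text
{'t': 0.15, 'position': [0.143, 0.6338, 0.4039], 'eef_rot': [0.1106, 0.9939, -0.0007, -0.0001], 'qpos': [-1.0858, 0.5017, -0.4268, 1.5512, 0.2208, 1.1383, -0.2103], 'wrist_force': [-0.4747, -0.8171, -0.5708], 'opening': 0.9972}
(np.float64(211.28259709324678), np.float64(458.0949358394356))
```

View pics/w1.png

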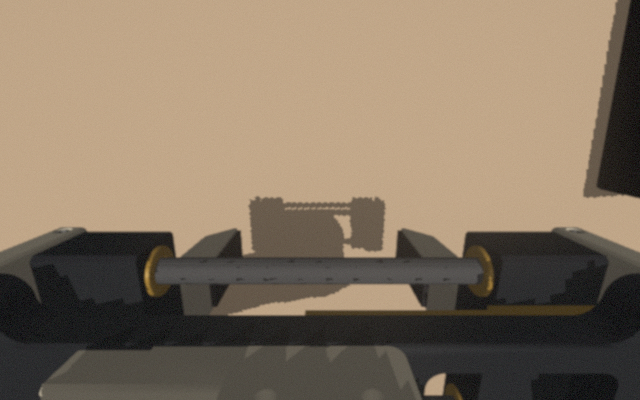

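The move was refused, so this is the same view as at the start. I'll resend with all six keys in each row.

>>> send_rows:
  deltas:
    - {"x": 4,"y": -2.8,"z": 0,"ax": 0,"ay": 0,"az": 0}
    - {"x": 8,"y": -5.6,"z": 0,"ax": 0,"ay": 0,"az": 0}
    - {"x": 12,"y": -8.4,"z": 0,"ax": 0,"ay": 0,"az": 0}
    - {"x": 16,"y": -11.2,"z": 0,"ax": 0,"ay": 0,"az": 0}
    - {"x": 20,"y": -14,"z": 0,"ax": 0,"ay": 0,"az": 0}
    - {"x": 24,"y": -16.8,"z": 0,"ax": 0,"ay": 0,"az": 0}
    - {"x": 28,"y": -19.6,"z": 0,"ax": 0,"ay": 0,"az": 0}
    - {"x": 32,"y": -22,"z": 0,"ax": 0,"ay": 0,"az": 0}
  gripper: 100

```text
t: 1.0
position: [0.4645, 0.4122, 0.4047]
eef_rot: [0.111, 0.994, -0.0, 0.0]
wrist_force: [0.1, 1.2, 0.2]
opening: 0.998
```

>>> send_rows:
  deltas:
    - {"x": 1.4,"y": -0.8,"z": 0,"ax": 0,"ay": 0,"az": 0}
    - {"x": 1.4,"y": -0.8,"z": 0,"ax": 0,"ay": 0,"az": 0}
    - {"x": 1.4,"y": -0.8,"z": 0,"ax": 0,"ay": 0,"az": 0}

```text
t: 1.3
position: [0.4761, 0.4067, 0.4044]
eef_rot: [0.11, 0.994, 0.0, -0.001]
wrist_force: [-1.3, -0.7, 0.1]
opening: 1.0
```

```bash
python3 - <<'E'
from h import *
state();c,im=shot("wrist","w2")
print(proj(c,[.477,.405,.095]))
E
```

```text
{'t': 1.3, 'position': [0.4761, 0.4067, 0.4044], 'eef_rot': [0.1104, 0.9939, 0.0002, -0.0008], 'qpos': [-0.5095, 0.4443, -0.3222, 1.6171, 0.1513, 1.1057, 0.4788], 'wrist_force': [-1.2678, -0.6614, 0.0534], 'opening': 1.0003}
(np.float64(318.3371596050139), np.float64(194.11129155456283))
```

View pics/w2.png

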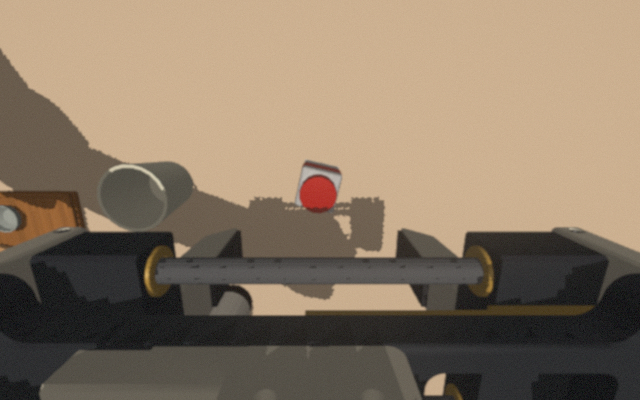

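The red cap sits at (319,194), as predicted. The tin's far top edge runs from about (306,162) to (341,171). I'll get its angle from the mask contour.

```bash
python3 - <<'E'
from h import *
c=cam("wrist");im=cv2.imread("pics/w2.png");h=cv2.cvtColor(im,cv2.COLOR_BGR2HSV)
m=cv2.inRange(h,(0,170,80),(6,255,255));m[:175]=0;m[:,:290]=0;m[:,350:]=0
n,l,s,ce=cv2.connectedComponentsWithStats(m);i=1+np.argmax(s[1:,4]);print(ce[i],s[i],onz(c,*ce[i],.095))
crop=cv2.resize(im[150:225,275:365],None,fx=8,fy=8,interpolation=cv2.INTER_CUBIC);cv2.imwrite("pics/v5.png",crop)
E
```

```text
[317.66847826 193.21630435] [301 176  35  34 920] [0.47508124 0.40541951 0.095     ]
```

View pics/v5.png

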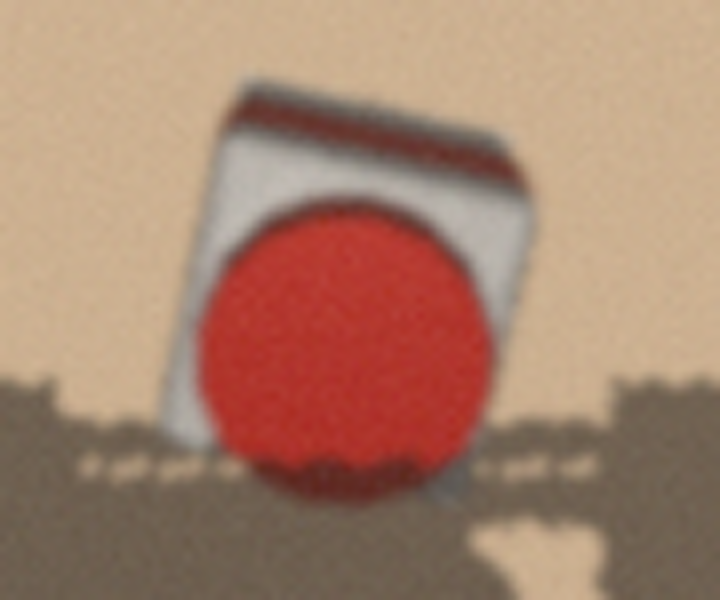

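The top-plate edge is about 12° clockwise in the image, so I need az = -12°. The cap is at (0.476, 0.405). Descending so the grasp point is 58 mm up the tin.

>>> send_rows:
  deltas:
    - {"x": 0,"y": 0,"z": -3,"ax": 0,"ay": 0,"az": -6}
    - {"x": 0,"y": 0,"z": -7,"ax": 0,"ay": 0,"az": -12}
    - {"x": 0,"y": 0,"z": -11,"ax": 0,"ay": 0,"az": -12}
    - {"x": 0,"y": 0,"z": -14,"ax": 0,"ay": 0,"az": -12}
    - {"x": 0,"y": 0,"z": -17,"ax": 0,"ay": 0,"az": -12}
    - {"x": 0,"y": 0,"z": -18.7,"ax": 0,"ay": 0,"az": -12}
    - {"x": 0,"y": 0,"z": -18.7,"ax": 0,"ay": 0,"az": -12}

```text
t: 2.05
position: [0.4744, 0.4067, 0.2153]
eef_rot: [0.212, 0.977, -0.002, -0.002]
wrist_force: [-0.2, 0.1, 0.5]
opening: 1.002
```

```bash
python3 - <<'E'
from h import *
state();c,im=shot("wrist","w3")
E
```

```text
{'t': 2.05, 'position': [0.4744, 0.4067, 0.2153], 'eef_rot': [0.2125, 0.9772, -0.0017, -0.0019], 'qpos': [-0.578, 0.6664, -0.2346, 1.7402, 0.2073, 0.7643, 0.2274], 'wrist_force': [-0.2128, 0.0656, 0.5041], 'opening': 1.0022}
```

View pics/w3.png

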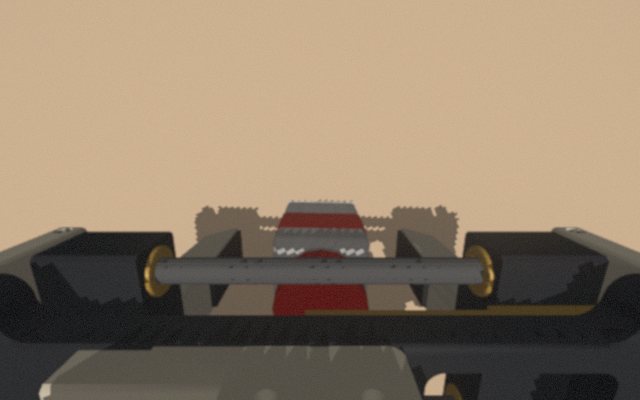

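The tin is square to the jaws and centred at column 321, with the pads at either side. Closing.

>>> send_rows:
  deltas:
    - {"x": 0,"y": 0,"z": 0,"ax": 0,"ay": 0,"az": 0}
    - {"x": 0,"y": 0,"z": 0,"ax": 0,"ay": 0,"az": 0}
    - {"x": 0,"y": 0,"z": 0,"ax": 0,"ay": 0,"az": 0}
    - {"x": 0,"y": 0,"z": 0,"ax": 0,"ay": 0,"az": 0}
    - {"x": 0,"y": 0,"z": 0,"ax": 0,"ay": 0,"az": 0}
    - {"x": 0,"y": 0,"z": 0,"ax": 0,"ay": 0,"az": 0}
  gripper: 0

```text
t: 2.7
position: [0.4771, 0.406, 0.218]
eef_rot: [0.214, 0.977, 0.0, 0.0]
wrist_force: [-0.2, -0.4, -0.3]
opening: 0.527
```

>>> send_rows:
  deltas:
    - {"x": 0,"y": 0,"z": 0,"ax": 0,"ay": 0,"az": 0}
    - {"x": 0,"y": 0,"z": 1,"ax": 0,"ay": 0,"az": 0}
    - {"x": 0,"y": 0,"z": 4,"ax": 0,"ay": 0,"az": 0}
    - {"x": 0,"y": 0,"z": 8,"ax": 0,"ay": 0,"az": 0}
    - {"x": 0,"y": 0,"z": 12,"ax": 0,"ay": 0,"az": 0}
    - {"x": 0,"y": 0,"z": 16,"ax": 0,"ay": 0,"az": 0}
    - {"x": 0,"y": 0,"z": 18,"ax": 0,"ay": 0,"az": 0}

```text
t: 3.4
position: [0.4774, 0.4067, 0.4027]
eef_rot: [0.214, 0.977, 0.002, 0.002]
wrist_force: [0.3, 0.5, -0.4]
opening: 0.5
```

>>> send_rows:
  deltas:
    - {"x": 0.2,"y": -2,"z": 0,"ax": 0,"ay": 0,"az": 3}
    - {"x": 0.5,"y": -6,"z": 0,"ax": 0,"ay": 0,"az": 8}
    - {"x": 0.7,"y": -10,"z": 0,"ax": 0,"ay": 0,"az": 13}
    - {"x": 1,"y": -14,"z": 0,"ax": 0,"ay": 0,"az": 18}
    - {"x": 1.2,"y": -18,"z": 0,"ax": 0,"ay": 0,"az": 23}
    - {"x": 1.5,"y": -22,"z": 0,"ax": 0,"ay": 0,"az": 28}
    - {"x": 1.7,"y": -26,"z": 0,"ax": 0,"ay": 0,"az": 32}
    - {"x": 2,"y": -30,"z": 0,"ax": 0,"ay": 0,"az": 36}

```text
t: 4.2
position: [0.4965, 0.1045, 0.3984]
eef_rot: [-0.1, 0.995, -0.0, 0.0]
wrist_force: [0.5, -0.7, -1.0]
opening: 0.498
```

>>> send_rows:
  deltas:
    - {"x": 0.3,"y": -4,"z": 0,"ax": 0,"ay": 0,"az": 5}
    - {"x": 0.6,"y": -8,"z": 0,"ax": 0,"ay": 0,"az": 10}
    - {"x": 0.9,"y": -12,"z": 0,"ax": 0,"ay": 0,"az": 15}
    - {"x": 1.2,"y": -16,"z": 0,"ax": 0,"ay": 0,"az": 20}
    - {"x": 1.5,"y": -20,"z": 0,"ax": 0,"ay": 0,"az": 24}
    - {"x": 1.7,"y": -24,"z": 0,"ax": 0,"ay": 0,"az": 27.6}
    - {"x": 1.7,"y": -25.2,"z": 0,"ax": 0,"ay": 0,"az": 27.6}
    - {"x": 1.7,"y": -25.2,"z": 0,"ax": 0,"ay": 0,"az": 27.6}

```text
t: 5.0
position: [0.5135, -0.1484, 0.398]
eef_rot: [-0.33, 0.944, -0.0, -0.0]
wrist_force: [0.1, 0.7, -1.2]
opening: 0.503
```

```bash
python3 - <<'E'
from h import *
s=state();c,im=shot("wrist","w4")
for n,p in(("pocket",(.5136,-.148,.048)),("green",(.598,-.18,.121)),("white",(.568,-.003,.121)),("black",(.4994,-.058,.121)),("handle",(.5834,-.0912,.172))):print(n,np.round(proj(c,p)))
E
```

```text
{'t': 5.0, 'position': [0.5135, -0.1484, 0.398], 'eef_rot': [-0.3304, 0.9438, -0.0003, -0.0002], 'qpos': [0.3988, 0.278, -0.1991, 1.855, 0.0647, 1.0148, 2.4173], 'wrist_force': [0.1146, 0.6792, -1.1562], 'opening': 0.5034}
pocket [320. 186.]
green [240. 248.]
white [396. 325.]
black [402. 247.]
handle [322. 322.]
```

View pics/w4.png

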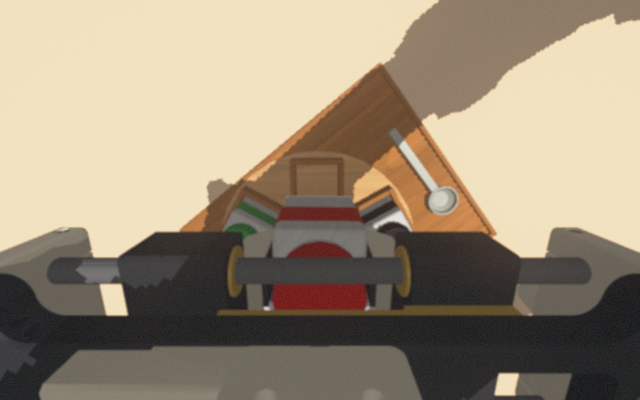

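The held tin is centred at column 320. The pocket's outer rim runs from about (291,158) to (343,158), square to the jaws. I'll measure its edges more finely.

```bash
python3 - <<'E'
from h import *
im=cv2.imread("pics/w4.png")
cv2.imwrite("pics/v9.png",cv2.resize(im[145:210,275:365],None,fx=8,fy=8,interpolation=cv2.INTER_CUBIC))
E
```

```text
(no output)
```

View pics/v9.png

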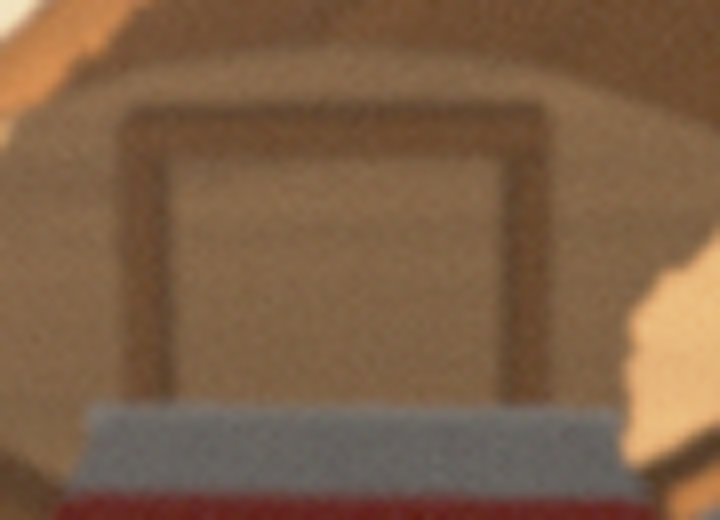

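```bash
python3 - <<'E'
from h import *
c=cam("wrist");R=Ro.from_quat(bot.get_state()["eef_rot"]).as_matrix();tx=R[:,0];print("tool x dir",tx.round(3),np.degrees(np.arctan2(tx[1],tx[0])))
L=onz(c,296,164.4,.048);Rr=onz(c,337.75,164.4,.048);print("inner width",np.linalg.norm(L-Rr))
e=(Rr-L)[:2];print("edge deg",np.degrees(np.arctan2(e[1],e[0])))
o=np.array([np.cos(np.radians(-140.9)),np.sin(np.radians(-140.9))])
p=(L+Rr)[:2]/2-.0255*o
print("outer w",np.linalg.norm(onz(c,290.25,159,.048)-onz(c,343.5,159,.048)))
a=onz(c,286,195.6,.187);b=onz(c,352.5,195.6,.187);t=(a+b)[:2]/2-.023*o
print("pocket",p,"tin",t,"tinw",np.linalg.norm(a-b),"delta",p-t, "radial,tang",(p-t)@o,(p-t)@np.array([-o[1],o[0]]))
E
```

```text
tool x dir [-0.78  -0.626 -0.   ] -141.23634711030226
inner width 0.04805040568093152
edge deg 128.74941180341773
outer w 0.060986950419308725
pocket [ 0.51633305 -0.14782249] tin [ 0.5145259  -0.14607628] tinw 0.045554029265096725 delta [ 0.00180715 -0.0017462 ] radial,tang -0.00030114297083799584 0.002494861701269815
```

I'll correct by about 2.3 mm tangentially and lower to 10 mm above the rim.

>>> send_rows:
  deltas:
    - {"x": 0.15,"y": -0.15,"z": -2,"ax": 0,"ay": 0,"az": 0.3}
    - {"x": 0.15,"y": -0.15,"z": -5,"ax": 0,"ay": 0,"az": 0.3}
    - {"x": 0.15,"y": -0.15,"z": -8,"ax": 0,"ay": 0,"az": 0.3}
    - {"x": 0.15,"y": -0.15,"z": -10.5,"ax": 0,"ay": 0,"az": 0.3}
    - {"x": 0.15,"y": -0.15,"z": -12,"ax": 0,"ay": 0,"az": 0.3}
    - {"x": 0.15,"y": -0.15,"z": -12.3,"ax": 0,"ay": 0,"az": 0.3}
    - {"x": 0.15,"y": -0.15,"z": -12.3,"ax": 0,"ay": 0,"az": 0.3}

```text
t: 5.75
position: [0.5157, -0.1455, 0.2747]
eef_rot: [-0.337, 0.942, 0.001, -0.0]
wrist_force: [-0.1, 0.5, -0.4]
opening: 0.502
```

```bash
python3 - <<'E'
from h import *
state();c,im=shot("wrist","w5")
cs,i2=shot("side","s5")
a=cv2.resize(im[140:260,230:410],None,fx=4,fy=4,interpolation=cv2.INTER_CUBIC)[:300]
b=cv2.resize(i2[210:330,200:380],None,fx=4,fy=4,interpolation=cv2.INTER_CUBIC)[120:420]
cv2.imwrite("pics/v10.png",np.vstack([a,b])[:,:,::-1])
E
```

```text
{'t': 5.75, 'position': [0.5157, -0.1455, 0.2747], 'eef_rot': [-0.3365, 0.9417, 0.0006, -0.0001], 'qpos': [0.3755, 0.4447, -0.1844, 1.9482, 0.1135, 0.7594, 2.3834], 'wrist_force': [-0.0508, 0.4997, -0.4387], 'opening': 0.5019}
```

View pics/v10.png

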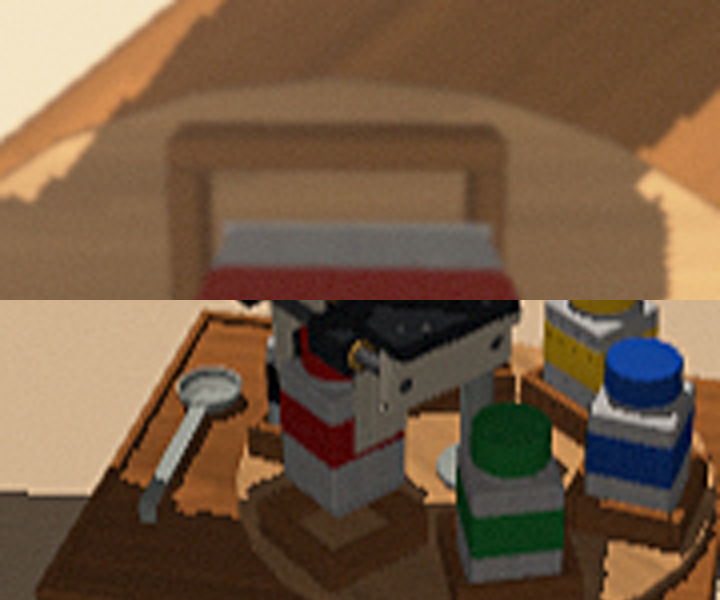

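```bash
python3 - <<'E'
from h import *
c=cam("wrist")
q=lambda x,y,z:onz(c,230+x/4,140+y/4,z)
d=cam("wrist")[3]
o=np.array([np.cos(np.radians(-140.9)),np.sin(np.radians(-140.9))]);tg=np.array([-o[1],o[0]])
for yin in(168,173):
  P=(q(208,yin,.048)+q(470,yin,.048))[:2]/2-.0255*o
  T=(q(224,222,.064)+q(491,222,.064))[:2]/2-.023*o
  print(P,T,"radial",(P-T)@o,"tang",(P-T)@tg,np.linalg.norm(q(208,170,.048)-q(470,170,.048)),np.linalg.norm(q(170,128,.048)-q(505,128,.048)))
cs=cam("side")
for n,z in(("tinbot",.058),):print(proj(cs,[*T,z]))
E
```

```text
[ 0.51685367 -0.15165712] [ 0.51758117 -0.14665694] radial 0.003718070073255555 tang 0.0034215548416193465 0.048263634884086075 0.06111678414723288
[ 0.51758239 -0.15106602] [ 0.51758117 -0.14665694] radial 0.002779753554050182 tang 0.0034224255676437677 0.048263634884086075 0.06111678414723288
(np.float64(285.27674810150955), np.float64(286.80859221283436))
```

The near view puts the pocket about 3 mm tangentially and 2.5 mm outward of the tin, so I'll correct by y = -4 mm and start into the pocket gently.

>>> send_rows:
  deltas:
    - {"x": 0,"y": -0.2,"z": 0,"ax": 0,"ay": 0,"az": 0}
    - {"x": 0,"y": -0.4,"z": 0,"ax": 0,"ay": 0,"az": 0}
    - {"x": 0,"y": -0.4,"z": -0.5,"ax": 0,"ay": 0,"az": 0}
    - {"x": 0,"y": -0.4,"z": -1,"ax": 0,"ay": 0,"az": 0}
    - {"x": 0,"y": -0.4,"z": -1.3,"ax": 0,"ay": 0,"az": 0}
    - {"x": 0,"y": -0.4,"z": -1.5,"ax": 0,"ay": 0,"az": 0}

```text
t: 6.45
position: [0.5152, -0.1513, 0.2591]
eef_rot: [-0.335, 0.942, 0.0, -0.0]
wrist_force: [-0.0, 0.2, -1.0]
opening: 0.498
```

>>> send_rows:
  deltas:
    - {"x": 0,"y": 0,"z": -0.15,"ax": 0,"ay": 0,"az": 0}
    - {"x": 0,"y": 0,"z": -0.3,"ax": 0,"ay": 0,"az": 0}

```text
t: 6.65
position: [0.5155, -0.1514, 0.2565]
eef_rot: [-0.335, 0.942, 0.0, -0.0]
wrist_force: [0.1, -0.3, -0.9]
opening: 0.495
```

There's no side force at 8 mm below the rim, past the taper, so it's in. Continuing down.

>>> send_rows:
  deltas:
    - {"x": 0,"y": 0,"z": -0.2,"ax": 0,"ay": 0,"az": 0}
    - {"x": 0,"y": 0,"z": -0.4,"ax": 0,"ay": 0,"az": 0}
    - {"x": 0,"y": 0,"z": -0.6,"ax": 0,"ay": 0,"az": 0}
    - {"x": 0,"y": 0,"z": -0.8,"ax": 0,"ay": 0,"az": 0}
    - {"x": 0,"y": 0,"z": -1.0,"ax": 0,"ay": 0,"az": 0}
    - {"x": 0,"y": 0,"z": -1.1,"ax": 0,"ay": 0,"az": 0}

```text
t: 7.25
position: [0.5154, -0.1514, 0.2455]
eef_rot: [-0.335, 0.942, 0.0, -0.0]
wrist_force: [-0.0, 0.2, -0.8]
opening: 0.5
```

>>> send_rows:
  deltas:
    - {"x": 0,"y": 0,"z": -0.1,"ax": 0,"ay": 0,"az": 0}
    - {"x": 0,"y": 0,"z": -0.2,"ax": 0,"ay": 0,"az": 0}

```text
t: 7.45
position: [0.5155, -0.1514, 0.2437]
eef_rot: [-0.335, 0.942, -0.0, 0.0]
wrist_force: [-1.3, 0.7, 9.5]
opening: 0.502
```

Floor contact at 9.5 N. Releasing with a small opening.

>>> send_rows:
  deltas:
    - {"x": 0,"y": 0,"z": 0.1,"ax": 0,"ay": 0,"az": 0}
    - {"x": 0,"y": 0,"z": 0.1,"ax": 0,"ay": 0,"az": 0}
    - {"x": 0,"y": 0,"z": 0.1,"ax": 0,"ay": 0,"az": 0}
    - {"x": 0,"y": 0,"z": 0.1,"ax": 0,"ay": 0,"az": 0}
    - {"x": 0,"y": 0,"z": 0.1,"ax": 0,"ay": 0,"az": 0}
  gripper: 66

```text
t: 7.95
position: [0.5155, -0.1514, 0.2448]
eef_rot: [-0.335, 0.942, -0.0, 0.0]
wrist_force: [-0.2, 0.3, -0.2]
opening: 0.662
```

>>> send_rows:
  deltas:
    - {"x": 0,"y": 0,"z": 0,"ax": 0,"ay": 0,"az": 0}
    - {"x": 0,"y": 0,"z": 1,"ax": 0,"ay": 0,"az": 0}
    - {"x": 0,"y": 0,"z": 3,"ax": 0,"ay": 0,"az": 0}
    - {"x": 0,"y": 0,"z": 6,"ax": 0,"ay": 0,"az": 0}
    - {"x": 0,"y": 0,"z": 10,"ax": 0,"ay": 0,"az": 0}
    - {"x": 0,"y": 0,"z": 14,"ax": 0,"ay": 0,"az": 0}
    - {"x": 0,"y": 0,"z": 17,"ax": 0,"ay": 0,"az": 0}
    - {"x": 0,"y": 0,"z": 17,"ax": 0,"ay": 0,"az": 0}

```text
t: 8.75
position: [0.517, -0.1516, 0.4206]
eef_rot: [-0.335, 0.942, -0.003, 0.004]
wrist_force: [0.9, 0.3, 0.1]
opening: 0.663
```

```bash
python3 - <<'E'
from h import *
state();c,im=shot("wrist","w6");ct,i1=shot("top","t6");cs,i2=shot("side","s6")
a=cv2.resize(i1[150:300,320:450],(390,450),interpolation=cv2.INTER_CUBIC)
b=cv2.resize(i2[215:345,210:390],(400,289),interpolation=cv2.INTER_CUBIC);d=cv2.resize(im,(790,494))[:,:][100:400]
b=np.vstack([b,np.zeros((161,400,3),np.uint8)]);b[289:450]=cv2.resize(im[130:387],(400,161))
cv2.imwrite("pics/v11.png",np.hstack([a,b])[:,:,::-1])
def cap(c,im,lo,hi,box,z):
    m=cv2.inRange(cv2.cvtColor(im,cv2.COLOR_RGB2HSV),lo,hi);k=np.zeros_like(m);x0,y0,x1,y1=box;k[y0:y1,x0:x1]=m[y0:y1,x0:x1]
    n,l,s,ce=cv2.connectedComponentsWithStats(k);i=1+np.argmax(s[1:,4]);return ce[i],s[i][4],onz(c,*ce[i],z)
print("red top",cap(ct,i1,(0,150,50),(6,255,255),(395,215,430,250),.121))
print("green top",cap(ct,i1,(45,120,50),(80,255,255),(415,185,445,213),.121))
print("blue top",cap(ct,i1,(105,150,50),(130,255,255),(390,160,420,187),.121))
E
```

```text
{'t': 8.75, 'position': [0.517, -0.1516, 0.4206], 'eef_rot': [-0.3354, 0.9421, -0.003, 0.004], 'qpos': [0.4083, 0.2589, -0.2045, 1.8245, 0.0608, 1.0542, 2.4358], 'wrist_force': [0.8635, 0.3218, 0.065], 'opening': 0.663}Traceback (most recent call last):
  File "<stdin>", line 10, in <module>
  File "<stdin>", line 9, in cap
    return _wrapfunc(a, 'argmax', axis=axis, out=out, **kwds)
    return bound(*args, **kwds)
ValueError: attempt to get argmax of an empty sequence
```

View pics/v11.png

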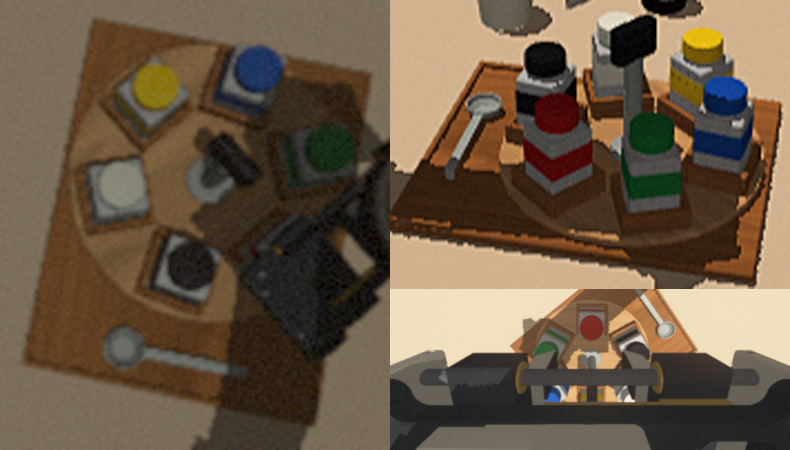

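The red tin is seated in its pocket and released, and all the other tins, the spoon and the cup are in place. The handle's long axis lies along the red pocket's radius, so the current jaw heading already spans its thickness. Moving over the axis.

>>> send_rows:
  deltas:
    - {"x": 2,"y": 1.7,"z": 0,"ax": 0,"ay": 0,"az": 0}
    - {"x": 4.5,"y": 3.8,"z": -1,"ax": 0,"ay": 0,"az": 0}
    - {"x": 6.5,"y": 5.5,"z": -3,"ax": 0,"ay": 0,"az": 0}
    - {"x": 6.9,"y": 5.8,"z": -5,"ax": 0,"ay": 0,"az": 0}
    - {"x": 6.9,"y": 5.8,"z": -5,"ax": 0,"ay": 0,"az": 0}
    - {"x": 6.9,"y": 5.8,"z": -5,"ax": 0,"ay": 0,"az": 0}

```text
t: 9.5
position: [0.5837, -0.0938, 0.3632]
eef_rot: [-0.335, 0.942, 0.001, -0.002]
wrist_force: [0.5, -0.2, 0.7]
opening: 0.662
```

```bash
python3 - <<'E'
from h import *
state();c,im=shot("wrist","w7")
print("handle from top pic",onz(cam("top"),398.7,203.3,.172))
print("pred",proj(c,[.5845,-.093,.172]))
m=cv2.inRange(cv2.cvtColor(im,cv2.COLOR_RGB2HSV),(0,150,50),(6,255,255));m[260:]=0
n,l,s,ce=cv2.connectedComponentsWithStats(m);i=1+np.argmax(s[1:,4]);print("red cap",ce[i],s[i],onz(c,*ce[i],.121))
cv2.imwrite("pics/v12.png",im[:,:,::-1])
E
```

```text
{'t': 9.5, 'position': [0.5837, -0.0938, 0.3632], 'eef_rot': [-0.3353, 0.9421, 0.0008, -0.0018], 'qpos': [0.2892, 0.4174, -0.2248, 1.7475, 0.1082, 0.9927, 2.2782], 'wrist_force': [0.4899, -0.16, 0.6636], 'opening': 0.6616}
handle from top pic [ 0.58111512 -0.09134277  0.172     ]
pred (np.float64(319.806025576794), np.float64(239.63478043702267))
red cap [315.28329519  97.7409611 ] [ 289   71   53   55 2185] [ 0.51652517 -0.15238356  0.121     ]
```

View pics/v12.png

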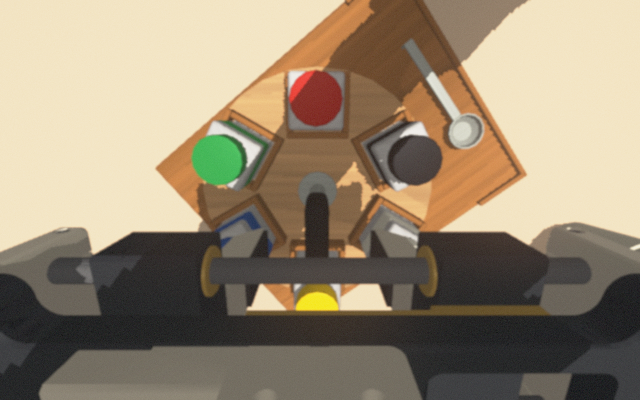

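The handle is centred at about column 316, aligned with the jaws and between the fingers, roughly 2 mm off. The red, green and black tins are all seated. The board's front edge runs from about (425,5) to (521,174), and I'll use it to cross-check the front direction.

```bash
python3 - <<'E'
from h import *
c=cam("wrist");a=onz(c,425,8,.014);b=onz(c,521,174,.014);e=(a-b)[:2];print("front edge deg",np.degrees(np.arctan2(*e[::-1])), "front dir =", np.degrees(np.arctan2(*e[::-1]))-90)
d=(onz(c,345,5,.014)-onz(c,158,168,.014))[:2];print("side edge deg",np.degrees(np.arctan2(*d[::-1])))
E
```

```text
front edge deg -103.8273674917545 front dir = -193.8273674917545
side edge deg 166.9841713415015
```

>>> send_rows:
  deltas:
    - {"x": 0.1,"y": -0.15,"z": -2,"ax": 0,"ay": 0,"az": 0}
    - {"x": 0.1,"y": -0.15,"z": -4,"ax": 0,"ay": 0,"az": 0}
    - {"x": 0.1,"y": -0.15,"z": -5.2,"ax": 0,"ay": 0,"az": 0}
    - {"x": 0.1,"y": -0.15,"z": -5.2,"ax": 0,"ay": 0,"az": 0}

```text
t: 9.95
position: [0.5845, -0.0956, 0.3117]
eef_rot: [-0.335, 0.942, 0.0, -0.001]
wrist_force: [-0.6, 0.9, -0.1]
opening: 0.66
```

>>> send_rows:
  deltas:
    - {"x": 0,"y": 0,"z": 0,"ax": 0,"ay": 0,"az": 0}
    - {"x": 0,"y": 0,"z": 0,"ax": 0,"ay": 0,"az": 0}
    - {"x": 0,"y": 0,"z": 0,"ax": 0,"ay": 0,"az": 0}
    - {"x": 0,"y": 0,"z": 0,"ax": 0,"ay": 0,"az": 0}
    - {"x": 0,"y": 0,"z": 0,"ax": 0,"ay": 0,"az": 0}
    - {"x": 0,"y": 0,"z": 0,"ax": 0,"ay": 0,"az": 0}
    - {"x": 0,"y": 0,"z": 0,"ax": 0,"ay": 0,"az": 0}
  gripper: 0

```text
t: 10.65
position: [0.5851, -0.0942, 0.3128]
eef_rot: [-0.336, 0.942, 0.001, -0.0]
wrist_force: [-3.3, 2.4, 2.9]
opening: 0.175
```

Gripped, with the opening at 16 mm. The front direction comes out at about 167° (estimates 167.8, 166.2 and 167.0), so I need a turn of about -52°.

>>> send_rows:
  deltas:
    - {"x": 0,"y": 0,"z": 0,"ax": 0,"ay": 0,"az": -1.5}
    - {"x": 0,"y": 0,"z": 0,"ax": 0,"ay": 0,"az": -4}
    - {"x": 0,"y": 0,"z": 0,"ax": 0,"ay": 0,"az": -8}
    - {"x": 0,"y": 0,"z": 0,"ax": 0,"ay": 0,"az": -12}
    - {"x": 0,"y": 0,"z": 0,"ax": 0,"ay": 0,"az": -16}
    - {"x": 0,"y": 0,"z": 0,"ax": 0,"ay": 0,"az": -20}
    - {"x": 0,"y": 0,"z": 0,"ax": 0,"ay": 0,"az": -24}
    - {"x": 0,"y": 0,"z": 0,"ax": 0,"ay": 0,"az": -26}

```text
t: 11.45
position: [0.5849, -0.0936, 0.3128]
eef_rot: [-0.114, 0.994, 0.001, -0.001]
wrist_force: [-5.7, 3.7, 4.8]
opening: 0.171
```

>>> send_rows:
  deltas:
    - {"x": 0,"y": 0,"z": 0,"ax": 0,"ay": 0,"az": -4}
    - {"x": 0,"y": 0,"z": 0,"ax": 0,"ay": 0,"az": -8}
    - {"x": 0,"y": 0,"z": 0,"ax": 0,"ay": 0,"az": -12}
    - {"x": 0,"y": 0,"z": 0,"ax": 0,"ay": 0,"az": -16}
    - {"x": 0,"y": 0,"z": 0,"ax": 0,"ay": 0,"az": -20}
    - {"x": 0,"y": 0,"z": 0,"ax": 0,"ay": 0,"az": -23}
    - {"x": 0,"y": 0,"z": 0,"ax": 0,"ay": 0,"az": -25}
    - {"x": 0,"y": 0,"z": 0,"ax": 0,"ay": 0,"az": -26}

```text
t: 12.25
position: [0.5849, -0.0931, 0.3127]
eef_rot: [0.112, 0.994, 0.001, -0.001]
wrist_force: [-6.1, 5.4, 5.8]
opening: 0.173
```

>>> send_rows:
  deltas:
    - {"x": 0,"y": 0,"z": 0,"ax": 0,"ay": 0,"az": 0}
    - {"x": 0,"y": 0,"z": 0,"ax": 0,"ay": 0,"az": 0}
    - {"x": 0,"y": 0,"z": 0,"ax": 0,"ay": 0,"az": 0}
    - {"x": 0,"y": 0,"z": 0,"ax": 0,"ay": 0,"az": 0}
    - {"x": 0,"y": 0,"z": 0,"ax": 0,"ay": 0,"az": 0}

```text
t: 12.75
position: [0.5849, -0.0931, 0.3128]
eef_rot: [0.111, 0.994, 0.001, -0.001]
wrist_force: [-4.9, 6.3, 5.4]
opening: 0.17
```

```bash
python3 - <<'E'
from h import *
def cap(c,im,lo,hi,z,rows=400):
    m=cv2.inRange(cv2.cvtColor(im,cv2.COLOR_RGB2HSV),lo,hi);m[rows:]=0
    n,l,s,ce=cv2.connectedComponentsWithStats(m);i=1+np.argmax(s[1:,4]);return ce[i].round(1),s[i].tolist(),onz(c,*ce[i],z)
s=state();R=Ro.from_quat(s["eef_rot"]).as_matrix();print("tool x deg",np.degrees(np.arctan2(R[1,0],R[0,0])))
c,im=shot("wrist","w8");ct,it=shot("top","t8");shot("side","s8")
for n,cc,i in(("wrist",c,im),("top",ct,it)):
    if n=="top": i=i.copy();i[:,:310]=0
    p,st,X=cap(cc,i,(0,150,50),(6,255,255),.121,260 if n=="wrist" else 400);d=X[:2]-[.5845,-.093];f=np.radians(167)
    print(n,p,st,X,"ang",np.degrees(np.arctan2(d[1],d[0])),"r",np.linalg.norm(d),"aside mm",1000*(d@[-np.sin(f),np.cos(f)]))
E
```

```text
{'t': 12.75, 'position': [0.5849, -0.0931, 0.3128], 'eef_rot': [0.1113, 0.9938, 0.0009, -0.0012], 'qpos': [0.1251, 0.4693, -0.0156, 1.7898, 0.0067, 0.8849, 1.4548], 'wrist_force': [-4.9375, 6.2876, 5.4002], 'opening': 0.1701}
tool x deg 167.2218010028318
wrist [316.9  87.2] [282, 51, 70, 73, 3806] [ 0.4974834  -0.07494924  0.121     ] ang 168.28075322035244 r 0.08886911018654006 aside mm 1.9863578351429003
top [388.5 240.3] [381, 233, 16, 15, 122] [ 0.49601883 -0.07154408  0.121     ] ang 166.36937114405924 r 0.09104544777062769 aside mm -1.0020760306392804
```

The two views put the red tin within 2 mm of the front axis, with the carousel still and gripped. I'll make a last numeric check of the other tins, the bottle, the cup and the spoon, then hand in.

```bash
python3 - <<'E'
from h import *
a=cv2.imread("pics/top0.png");b=cv2.imread("pics/top0.png"[:-8]+"t8.png")
def cen(im,lo,hi,box):
    x0,y0,x1,y1=box;m=cv2.inRange(cv2.cvtColor(im[y0:y1,x0:x1],cv2.COLOR_BGR2HSV),lo,hi);M=cv2.moments(m,True);return (M["m10"]/max(M["m00"],1)+x0).__round__(1),(M["m01"]/max(M["m00"],1)+y0).__round__(1),M["m00"]
for n,lo,hi,bx in(("sauce",(45,120,40),(80,255,255),(245,170,285,210)),("cup",(20,0,130),(110,60,255),(255,240,305,290)),("spoon",(60,0,90),(120,70,255),(345,255,410,285))):
    print(n,cen(a,lo,hi,bx),cen(b,lo,hi,bx))
ct=cam("top")
for n,lo,hi,k in(("green",(45,120,50),(80,255,255),1),("blue",(105,150,50),(130,255,255),2),("yellow",(22,150,80),(35,255,255),3)):
    p=cen(b,lo,hi,(330,150,450,260));an=np.radians(167.3+60*k);print(n,p,np.round(proj(ct,[.5845+.09*np.cos(an),-.093+.09*np.sin(an),.121]),1))
bot.job_done();print("handed in")
E
```

```text
sauce (261.6, 186.4, 84.0) (261.6, 186.4, 84.0)
cup (282.1, 263.0, 163.0) (282.3, 263.1, 198.0)
spoon (370.0, 267.0, 1.0) (345.0, 255.0, 0.0)
green (418.6, 230.5, 25.0) [423.3 228.6]
blue (330.0, 150.0, 0.0) [429.1 193.8]
yellow (330.0, 150.0, 0.0) [401.7 170.8]
the job is handed in; nothing more can be done
handed in
```

The red tin is back in the empty pocket and turned to the front, and I handed the job in at about 13 s with the gripper still holding the black handle. No verdict is reported on hand-in.

**Placing:** I lowered the tin in until it met the pocket floor at 9.5 N, let it go and backed off. A picture taken then showed it seated.

**Turning:** I gripped the handle across its thickness (opening 16 mm) and turned the carousel about -52°. The wrist and top cameras put the tin 2 mm and -1 mm from the front axis. The arm was still, with about 10 N on the wrist; the finger force on the handle itself was not measured.

**Not fully confirmed at the end:**
- **Bottle and cup:** unmoved in the top image from start to end.
- **Spoon:** the last check failed because the colour mask picked up almost nothing. It was in place in the picture taken just before the grip, and nothing went near it afterwards.
- **Other tins:** after the turn only part of the green cap showed. Its visible patch was about 5 pixels from the prediction, roughly 12 mm, which the arm's covering may explain. Blue and yellow gave no pixels in the last top image, probably because the arm was in the way. Black and white were not measured at the end. All five were seated in the pictures before the turn.
- **Final picture:** I had used up my 12 views, so the end state was checked by numbers only.

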